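# Set out the mixing corner for a two-pack clear coat

### The job

Set out the mixing corner for a two-pack clear coat: stand the empty mixing cup in the middle of the scale's pan, and stand the three containers in the drip tray, one to a bay and flat on its floor, in pouring order away from the scale - the wide clear-coat tin in the bay nearest the scale, the small hardener can in the middle bay, the tall thinner bottle in the farthest. Lay the stirring paddle flat on the bench close alongside the scale, lengthwise along its side edge, on the side away from the tray. Keep the containers and cup upright, set them down gently without dropping them or banging the scale, and leave the tape roll and the spray jar where they are.

Things in the scene. Friction and masses are not known exactly. Their poses are not given: they have to be found in the camera images.
- cup: open, empty white plastic mixing cup, slightly tapered, with small dark graduation ticks; 80 high, 51 across at the foot, 62 at the rim, wall 2, floor 3; 35 g. Origin: centre of its underside, z up.
- tin: clear-coat tin: the widest container, a plain straight steel tin with a paper band and flat press lid, no neck; 64 across, 92 high, about 0.3 kg. Origin: centre of its underside, z up.
- hardener: hardener can: the smallest container, an aluminium can with sloping shoulder and black screw cap; straight body 50 across up to 68 high, cap 28 across from 77 to 95 (its top), about 0.16 kg. Origin: centre of its underside, z up.
- thinner: thinner bottle: the tallest container, a slim white bottle with grey cap; straight body 56 across up to 116 high, cap 30 across from 130 to 150 (its top), about 0.27 kg. Origin: centre of its underside, z up.
- paddle: flat grey plastic stirring paddle, 160 long, 40 g. x axis lengthwise to the blade, z up. Origin on the underside near the middle: handle (16 wide, 12 high) from x = -82 to +10, blade (26 wide, 6 high) from +8 to +80; grip it across the handle, x from -20 to 0. Starts at the left or right end of the work, x axis within 0.5 rad of straight away from the robot.
- scale: white digital bench scale, fixed, with a round steel pan 132 across, its top 40 high. Origin on the bench under the middle of the pan. Housing 30 high, 150 wide (y from -75 to +75), 170 long (x from -95, the display end facing the robot, to +75); side edges run along x. Left or right of the tray, turned up to 0.25 rad.
- tray: grey steel drip tray, fixed to the bench, 286 long (along its y), 98 wide (x), 18 high, with three open bays in a row, each 90 x 90 inside, walls and floor 4 thick. Bay centres at y = -94, 0 and +94; floor top at z = 4. Origin: centre of its underside. Its y axis points roughly to the robot's left (within 0.25 rad).
- tape: bystander: roll of cream masking tape lying flat, 104 across, hole 76, 24 high; leave it alone. It lies at the other end of the work from the paddle. Origin: centre of its underside, z up.
- jar: bystander: small red spray jar with steel cap and a thin bent tube, 42 across, 77 high, behind the scale and tray; leave it alone. Origin: centre of its underside, z up.
There are look-alikes about, which are no part of the job. Of the things shaped like the thinner, the white one is meant.

How it is judged:
At the end, for the whole second after the job is handed in: Cup upright on the pan, within 15 mm of its middle; tin, hardener, thinner upright and flat in their bays, tin nearest the scale, hardener in the middle; paddle flat, 9 to 85 mm off the scale's far side edge, between its ends, within 15 degrees of parallel; all released, at rest (linear speed of each of tin, hardener, thinner, cup, paddle below 0.02 m/s and horizontal distance between cup and scale below 0.015 m and z of cup in the frame of scale between 0.037 and 0.044 m and angle between each of cup, tin, hardener, thinner, paddle's own z axis and vertical below 0.06 rad and x of tin in the frame of tray between -0.03 and 0.03 m and z of tin in the frame of tray between 0.001 and 0.008 m and x of hardener in the frame of tray between -0.03 and 0.03 m and z of hardener in the frame of tray between 0.001 and 0.008 m and x of thinner in the frame of tray between -0.03 and 0.03 m and z of thinner in the frame of tray between 0.001 and 0.008 m and y of hardener in the frame of tray between -0.03 and 0.03 m and ((y of scale in the frame of tray above 0 m and y of tin in the frame of tray between 0.064 and 0.124 m and y of thinner in the frame of tray between -0.124 and -0.064 m and y of paddle in the frame of scale between 0.084 and 0.16 m) or (y of scale in the frame of tray below 0 m and y of tin in the frame of tray between -0.124 and -0.064 m and y of thinner in the frame of tray between 0.064 and 0.124 m and y of paddle in the frame of scale between -0.16 and -0.084 m)) and x of paddle in the frame of scale between -0.08 and 0.06 m and height (world z) of paddle below 0.006 m and angle between the x axis of paddle and the x axis of scale, either way round below 0.26 rad); the robot touches nothing.
It fails at once if the tape roll or the spray jar is shifted (20 mm or more) (distance of any of tape, jar from where it was at the start of the episode above 0.02 m).
It fails at once if a container or the cup is tipped (35 degrees or more) (angle between any of tin, hardener, thinner, cup's own z axis and vertical above 0.61 rad).
It fails at once if a container or the cup is dropped (falls out of the gripper faster than 0.7 m/s, some 25 mm) ((linear speed of tin above 0.7 m/s and contact force between the fingers and tin below 0.05 N) or (linear speed of hardener above 0.7 m/s and contact force between the fingers and hardener below 0.05 N) or (linear speed of thinner above 0.7 m/s and contact force between the fingers and thinner below 0.05 N) or (linear speed of cup above 0.7 m/s and contact force between the fingers and cup below 0.05 N)).
It fails at once if the scale is pressed or struck with more than 40 N (contact force between anything else and scale above 40 N).
It also fails if it takes over 120 s, if anything falls off the work surface, if the arm or the gripper's body presses on something with over 40 N, if the wrist force passes 120 N, or if a joint passes its speed limit or range.

### The arm

A 6-joint arm with a two-finger parallel gripper is mounted at the origin on the work surface. World frame = base frame: x ahead of the robot, y to its left, z up, the work surface at z = 0. Lengths are in m, angles in rad, forces in N, time in s.
With the tool pointing down it reaches from about 0.4 to 0.925 m from the base axis. Payload 12.5 kg.
Tool frame: the origin (TCP) lies between the finger pads; the fingertips stand 25 mm ahead of it and the grasp point (between the pads) lies 6 mm ahead of it; z points along the fingers, y is the line along which they close (so a half turn about z gives the same grasp; the last joint's range is limited). The gripper opens to 95 mm and grips with 3 to 60 N. Pads are 20 mm wide; open, the fingers measure 119 mm over their backs; the gripper's body (75 mm by 180 mm) begins 59 mm behind the grasp point.
Start: joints at [-1.331, 0.491, 1.559, -0, 1.092, -0.106], TCP at [0.212, -0.588, 0.24] pointing down, gripper open.
Joint ranges: [-3.1, 3.1], [-0.84, 2.19], [0.05, 2.79], [-1.13, 4.28], [0.06, 2.93], [-2.69, 2.69]. Speed limits (rad/s): [2.22, 2.22, 2.79, 3.14, 3.14, 3.14].

### API

Orientations are given as a unit quaternion [x, y, z, w].
In Python, from bench import r gives the robot as it stands. The module is installed in compiled form; this text tells all that it offers.
- The arm moves only by the tool move_arm, never from a script. Its argument "commands" is one flat list of numbers, 5 for each row, row after row: the opening, from -1 (shut) to 1 (fully open), then the shift along the tool's x, y, z in units of 40 mm (1.0 is 40 mm), then the turn about the tool's z in degrees. In form: [grip, tx, ty, tz, spin, grip, tx, ty, tz, spin, ...]. A call has 1 to 12 rows; each row is the pose to reach, as a shift and turn from the pose commanded when the call began, along the tool's axes at that moment; what a row does not reach only later rows make up. A row lasts 1/12 s, in which the tool goes at most 41.7 mm and 7.16 degrees, less where a joint would pass 70% of its speed; a pose out of reach is approached as far as the arm can. A call with a gripper value outside its range is refused whole. The fingers move at their own pace and stop on an object; "grip_force" is the grip in N (left out, the last holds). Time passes only in rows, so rows that repeat a pose let the fingers close. It gives the time, the measured TCP pose, the force, the opening and the grip force at its end, in the units of the state.
- r.observe(): the state, without advancing time (a new reading comes with each control period).
- r.grab_frame(name): name is "scene" or "top" or "wrist"; returns a dict with "img" (420x560x3 uint8, red, green, blue), "z_map" (420x560 float32, m along the optical axis (not along the pixel's ray), 0 where there is no reading), "intrinsics" (3x3 intrinsics, pixels), "eye" and "attitude" of the camera in the world; the wrist camera has in their place "hand_eye" (4x4, takes a point from camera to tool coordinates, whose origin is the TCP and whose axes are the flange's). Camera axes: x right, y down, z forward; pixel columns grow to the right and rows downward; lengths in m; the calibration is good to about 2 mm. A picture is of the moment at which its call begins: read the wrist's pose just before it.
- r.sign_off(): hands the job in; it is judged then, once.
The state is a dict: "t": time; "qpos": joint angles; "dq": joint speeds; "joint_torque": joint torques, N m; "tool_pos": TCP position; "ee_rot": TCP orientation; "wrist_force": force on the tool from outside, world axes, zero at the start; "moment": the same for the moment, N m; "grip_width": opening from 0.0 (shut) to 1.0 (fully open); "gripper_force": force on a finger pad.
Only numpy, scipy, OpenCV 4.12 (cv2) and the standard library are available. Lean on these libraries where they do the work, as an engineer would, in place of code of your own. Each camera call takes 0.05 s, during which the arm holds its last target. There are 200 camera calls.

## Working session

There is one attempt and no reset: what is moved stays moved. The work goes in short steps, Python scripts to look and compute and a tool call to move; the robot and the scene stay as the last step left them, time stands still between calls to the robot, and variables do not carry over. Pictures are saved under pics/ and viewed, at most 14 in all, crops included, and the job is handed in when it is done.

Besides the shell and the picture viewer there is one more tool, called after "Emit:" as name(argument=value, ...) on one line, values as JSON. move_arm: Moves the arm, as the interface text tells. Its arguments: {"type":"object","properties":{"commands":{"type":"array"},"grip_force":{"type":"number"}},"required":["commands"]}

```bash
mkdir -p pics
python3 - <<'E'
from bench import r
import cv2,numpy as np
print(r.observe())
for n in("scene","top"):
    f=r.grab_frame(n); cv2.imwrite(f"pics/{n}0.png",f["img"][...,::-1]); np.savez(f"{n}0.npz",**f)
    print(n,f["intrinsics"],f["eye"],f["attitude"],f["z_map"].min(),f["z_map"].max())
f=r.grab_frame("wrist");print(f["hand_eye"],f["intrinsics"])
E
```

```text
{'t': 0.0, 'qpos': array([-1.33056619e+00,  4.91576017e-01,  1.55944725e+00, -2.14044582e-05,
        1.09167195e+00, -1.05616471e-01]), 'dq': array([-0.00160196, -0.00011195,  0.00146502, -0.00091295,  0.00021716,
        0.00099314]), 'joint_torque': array([-2.86168543e-04, -6.12654090e+01, -2.58186883e+01,  6.92525133e-02,
        4.81729140e-02, -1.24153994e-04]), 'tool_pos': array([ 0.21182825, -0.58778706,  0.23905226]), 'ee_rot': array([ 9.85084985e-01,  1.72067627e-01, -4.65500768e-05, -5.49396864e-04]), 'wrist_force': array([-0.60882319, -0.30422429, -0.76015959]), 'moment': array([-0.02340955,  0.06148069, -0.03823614]), 'gripper_force': 0.0, 'grip_width': 0.9992208320576544}
scene [[514.5025716    0.         272.40953849]
 [  0.         514.5025716  208.55667751]
 [  0.           0.           1.        ]] [ 1.45896282 -0.02003983  1.04018821] [ 0.66811065  0.65137218 -0.25525379 -0.2533534 ] 0.0 3.889801
top [[422.90554547   0.         286.5276947 ]
 [  0.         422.90554547 213.82131172]
 [  0.           0.           1.        ]] [ 0.39468229 -0.0152351   0.97490563] [-0.70188502  0.70766962 -0.05572572  0.05878583] 0.0 1.9235607
[[-6.16140206e-04 -9.60623162e-01 -2.77853849e-01  7.91869240e-02]
 [ 9.99999799e-01 -6.33261097e-04 -2.81255942e-05  1.42464488e-03]
 [-1.48935936e-04 -2.77853810e-01  9.60623359e-01 -1.44866724e-01]
 [ 0.00000000e+00  0.00000000e+00  0.00000000e+00  1.00000000e+00]] [[298.76077836   0.         279.31029219]
 [  0.         298.76077836 207.50925548]
 [  0.           0.           1.        ]]
```

View pics/top0.png

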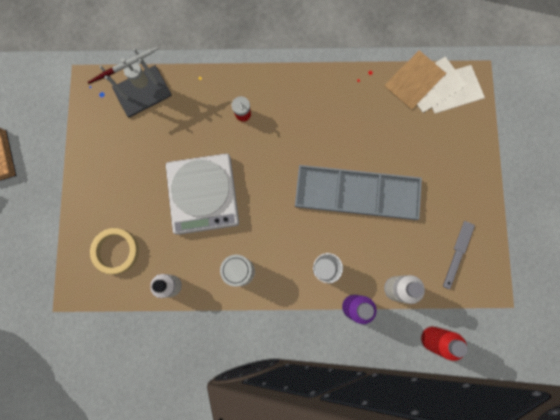

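View pics/scene0.png

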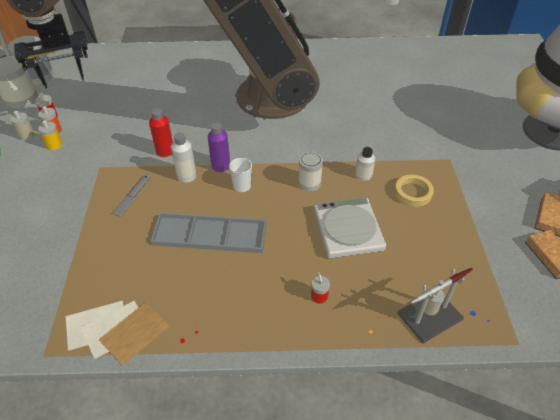

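The top view (up = +x, left = +y) shows the scale at (201,192), tray (360,192), hardener (162,286), tin (236,270), cup (327,268), white thinner (405,290), paddle (460,255), tape (113,251) and jar (242,108). The scene view confirms these, and red and purple bottles are the look-alikes.

```bash
cat > h.py <<'E'
import numpy as np,cv2
from scipy.spatial.transform import Rotation as R
def cloud(f,T=None):
    z=f["z_map"];K=f["intrinsics"];v,u=np.mgrid[:z.shape[0],:z.shape[1]]
    P=np.stack([(u-K[0,2])/K[0,0]*z,(v-K[1,2])/K[1,1]*z,z],-1)
    if T is None: W=P@R.from_quat(f["attitude"]).as_matrix().T+f["eye"]
    else: W=P@T[:3,:3].T+T[:3,3]
    W[z==0]=np.nan
    return W
def ray(f,px,h,T=None):
    px=np.asarray(px,float).reshape(-1,2);K=f["intrinsics"]
    d=np.c_[(px-[K[0,2],K[1,2]])/[K[0,0],K[1,1]],np.ones(len(px))]
    if T is None: M,e=R.from_quat(f["attitude"]).as_matrix(),f["eye"]
    else: M,e=T[:3,:3],T[:3,3]
    d=d@M.T
    return (e+d*((h-e[2])/d[:,2])[:,None])[:,:2]
def circ(p):
    A=np.c_[2*p,np.ones(len(p))];s=np.linalg.lstsq(A,(p**2).sum(1),rcond=None)[0]
    return s[:2],np.sqrt(s[2]+s[:2]@s[:2])
E
cat > m1.py <<'E'
from h import *
ft=dict(np.load("top0.npz"));fs=dict(np.load("scene0.npz"))
objs=dict(tin=((236,270),.092),cup=((327,268),.08),hard=((162,286),.095),thin=((410,290),.15),jar=((242,106),.07),tape=((113,251),.024))
Wt,Ws=cloud(ft),cloud(fs)
print("bench z",np.nanmedian(Wt[280:300,200:210,2]),np.nanmedian(Ws[300:320,230:250,2]))
for n,(px,h) in objs.items():
    c=ray(ft,px,h)[0];o=[]
    for W in(Wt,Ws):
        m=(np.hypot(W[...,0]-c[0],W[...,1]-c[1])<.06)&(abs(W[...,2]-h)<.007)
        p=W[m][:,:2].astype(np.float32)
        if len(p)>5:
            q,rad=cv2.minEnclosingCircle(p);o+=[np.round(q,4),round(rad,4),len(p)]
    print(n,*o)
for n,W in(("t",Wt),("s",Ws)):
    for nm,c,lo,hi,rr in(("pan",ray(ft,(201,190),.04)[0],.036,.045,.09),("hous",ray(ft,(201,195),.03)[0],.024,.034,.14),("tray",ray(ft,(360,193),.018)[0],.012,.024,.17),("pad",ray(ft,(460,255),.01)[0],.004,.02,.1)):
        m=(np.hypot(W[...,0]-c[0],W[...,1]-c[1])<rr)&(W[...,2]>lo)&(W[...,2]<hi)
        p=W[m][:,:2].astype(np.float32)
        (x,s,a)=cv2.minAreaRect(p);print(n,nm,len(p),np.round(x,4),np.round(s,4),round(a,2))
# colour: paddle mask, top
E
python3 m1.py
```

```text
bench z 0.0010298199924543838 -0.00016274341472755083
tin [0.4229 0.0951] 0.0326 769 [0.4229 0.0947] 0.0348 335
cup [ 0.4266 -0.0972] 0.0309 110 [ 0.4264 -0.0962] 0.0339 105
hard [0.3921 0.254 ] 0.014 154 [0.393  0.2533] 0.0148 70
thin [ 0.3814 -0.2578] 0.015 198 [ 0.3817 -0.2579] 0.0171 82
jar [0.7905 0.09  ] 0.0103 16 [0.7915 0.0892] 0.0109 24
tape [0.4713 0.3809] 0.0528 848 [0.4705 0.3793] 0.0554 474
t pan 2567 [0.6032 0.1847] [0.1481 0.1299] 1.49
t hous 2007 [0.6014 0.1835] [0.1701 0.15  ] 8.09
t tray 880 [ 0.5451 -0.1709] [0.287  0.2165] 83.18
t pad 866 [ 0.4537 -0.4046] [0.1885 0.1911] 40.89
s pan 1552 [0.6031 0.1847] [0.1492 0.1309] 2.24
s hous 1240 [0.6036 0.1833] [0.172  0.1503] 8.94
s tray 778 [ 0.5462 -0.171 ] [0.2877 0.2197] 83.23
s pad 421 [ 0.45   -0.4086] [0.1787 0.1895] 27.56
```

Run:
```python
import cv2
i=cv2.imread("pics/top0.png");cv2.imwrite("pics/topc.png",cv2.resize(i[140:370,80:490],None,fx=1.95,fy=1.95,interpolation=cv2.INTER_CUBIC))
```

```text
(no output)
```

View pics/topc.png

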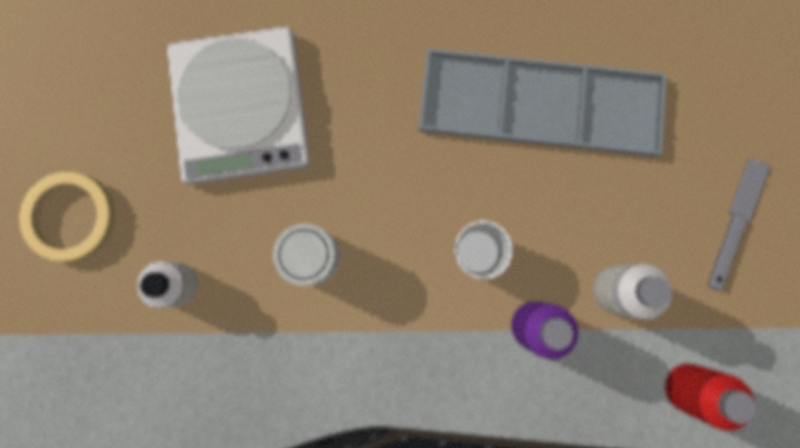

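Enlarged: the scale is turned slightly left and the tray slightly right. The paddle's handle (hole end, at (717,285)) points toward the robot and its blade (760,170) away.

```bash
cat > m2.py <<'E'
from h import *
ft=dict(np.load("top0.npz"));fs=dict(np.load("scene0.npz"))
for f in(ft,fs):
    W=cloud(f);g=W[...,:2]
    hsv=cv2.cvtColor(f["img"],cv2.COLOR_RGB2HSV)
    X,Y,Z=W[...,0],W[...,1],W[...,2]
    m=(abs(X-.603)<.12)&(abs(Y-.185)<.1)&(abs(Z-.04)<.0035)
    p=g[m].astype(np.float32)
    # pan: keep largest component
    n,l,s,_=cv2.connectedComponentsWithStats(m.astype(np.uint8));k=1+s[1:,4].argmax()
    print("pan",cv2.minEnclosingCircle(g[l==k].astype(np.float32)))
    m=(X>.5)&(X<.68)&(Y<0)&(Y>-.36)&(Z>.012)&(Z<.024)
    print("tray",m.sum(),cv2.minAreaRect(g[m].astype(np.float32)))
    # paddle by colour: low saturation grey vs brown bench
    m=(X>.36)&(X<.57)&(Y<-.32)&(Y>-.47)&(Z<.03)&(hsv[...,1]<60)
    n,l,s,_=cv2.connectedComponentsWithStats(m.astype(np.uint8))
    for k in range(1,n):
        if s[k,4]>60:
            q=g[l==k];z=Z[l==k];print("grey",s[k,4],np.round(cv2.minAreaRect(q.astype(np.float32)),3) if 0 else cv2.minAreaRect(q.astype(np.float32)),np.nanmedian(z),np.percentile(z,95))
E
python3 m2.py
```

```text
pan ((0.6116873025894165, 0.18521885573863983), 0.06621818244457245)
tray 873 ((0.6033426523208618, -0.17787325382232666), (0.2870497405529022, 0.09928811341524124), 83.24004364013672)
grey 714 ((0.45539766550064087, -0.4016915261745453), (0.029955964535474777, 0.16155777871608734), 65.43737030029297) 0.007853254396471887 0.013930925298744847
pan ((0.6117619276046753, 0.18479643762111664), 0.06772353500127792)
tray 755 ((0.6028465628623962, -0.1776885688304901), (0.2876950800418854, 0.10565139353275299), 83.22557067871094)
grey 377 ((0.4556756019592285, -0.40324103832244873), (0.03326108306646347, 0.16315405070781708), 67.22968292236328) 0.007288589659372846 0.013415322138649932
```

```bash
cat > g.py <<'E'
# usage: g.py x y z a_deg [...]: shifts (40 mm units, tool axes) and spin from the present pose
import sys;from bench import r;from h import *
o=r.observe();M=R.from_quat(o["ee_rot"]).as_matrix();a=np.degrees(np.arctan2(M[1,0],M[0,0]))
print("t",round(o["t"],2),"tcp",np.round(o["tool_pos"],4),"a",round(a,1),"tilt",np.round(M[:2,2],4),"F",np.round(o["wrist_force"],1),"w",round(o["grip_width"],3),"gf",round(o["gripper_force"],1),"q6",round(o["qpos"][5],2))
v=list(map(float,sys.argv[1:]))
for i in range(0,len(v),4):
    print(np.round((v[i:i+3]-o["tool_pos"])@M/.04,3),"spin",round(a-v[i+3],1))
E
python3 g.py .423 .095 .24 90 .423 .095 .061 90
```

```text
t 0.15 tcp [ 0.2118 -0.5878  0.2392] a 19.8 tilt [-0.0002  0.0008] F [-0.3 -0.5 -0.3] w 0.999 gf 0.0 q6 -0.11
[ 1.0753e+01 -1.4271e+01 -7.0000e-03] spin -70.2
[ 10.753 -14.267   4.468] spin -70.2
```

Emit:
move_arm(commands=[1,7.2,-9.5,0,-70,1,7.2,-9.5,0,-70,1,7.2,-9.5,0,-70,1,7.2,-9.5,0,-70,1,7.2,-9.5,0,-70,1,7.2,-9.5,0,-70,1,7.2,-9.5,0,-70,1,7.2,-9.5,0,-70,1,7.2,-9.5,0,-70,1,7.2,-9.5,0,-70,1,7.2,-9.5,0,-70,1,7.2,-9.5,0,-70])

```text
t: 1.15
tool_pos: [0.354, -0.1294, 0.2397]
ee_rot: [0.708, 0.707, 0.0, -0.0]
wrist_force: [0.9, -0.1, 0.0]
grip_width: 0.997
gripper_force: 0.0
```

```bash
python3 g.py .423 .095 .24 90 .423 .095 .061 90
```

```text
t 1.15 tcp [ 0.354  -0.1294  0.2397] a 89.9 tilt [0.     0.0004] F [ 0.9 -0.1  0. ] w 0.997 gf 0.0 q6 -0.53
[ 5.613e+00  1.718e+00 -4.000e-03] spin -0.1
[5.611 1.718 4.471] spin -0.1
```

Emit:
move_arm(commands=[1,5.61,1.72,0,0,1,5.61,1.72,0,0,1,5.61,1.72,0,0,1,5.61,1.72,0,0,1,5.61,1.72,0,0,1,5.61,1.72,0,0,1,5.61,1.72,0,0,1,5.61,1.72,0.9,0,1,5.61,1.72,1.8,0,1,5.61,1.72,2.7,0,1,5.61,1.72,3.6,0,1,5.61,1.72,4.47,0], grip_force=20)

```text
t: 2.15
tool_pos: [0.4232, 0.0908, 0.0594]
ee_rot: [0.708, 0.706, 0.0, 0.0]
wrist_force: [0.7, -0.8, -0.1]
grip_width: 0.998
gripper_force: 0.0
```

Emit:
move_arm(commands=[1,0,0,0,0,-1,0,0,0,0,-1,0,0,0,0,-1,0,0,0,0,-1,0,0,0,0,-1,0,0,0,0,-1,0,0,0,0,-1,0,0,0,0,-1,0,0,0,0], grip_force=20)

```text
t: 2.9
tool_pos: [0.4237, 0.0913, 0.062]
ee_rot: [0.708, 0.706, 0.001, 0.001]
wrist_force: [-3.1, -1.1, 16.2]
grip_width: 0.669
gripper_force: 20.0
```

```bash
python3 g.py .614 -.0845 .18 90 .614 -.0845 .067 90
```

```text
t 2.9 tcp [0.4237 0.0913 0.062 ] a 89.8 tilt [ 0.0015 -0.    ] F [-3.1 -1.1 16.2] w 0.669 gf 20.0 q6 0.06
[-4.38   4.776 -2.942] spin -0.2
[-4.38   4.772 -0.117] spin -0.2
```

Emit:
move_arm(commands=[-1,0,0,-0.5,0,-1,0,0,-1.2,0,-1,0,0,-2,0,-1,0,0,-3,0,-1,-1.1,1.2,-3,0,-1,-2.2,2.4,-3,0,-1,-3.3,3.6,-3,0,-1,-4.47,4.77,-3,0,-1,-4.47,4.77,-3,0,-1,-4.47,4.77,-3,0,-1,-4.47,4.77,-3,0,-1,-4.47,4.77,-3,0])

```text
t: 3.9
tool_pos: [0.6151, -0.0904, 0.1804]
ee_rot: [0.709, 0.705, 0.0, 0.0]
wrist_force: [-1.5, 0.1, -3.3]
grip_width: 0.67
gripper_force: 20.0
```

```bash
python3 g.py .614 -.088 .067 90;python3 - <<'E'
from bench import r;import cv2
cv2.imwrite("pics/s1.png",r.grab_frame("scene")["img"][20:300,100:460,::-1])
E
```

```text
t 3.9 tcp [ 0.6151 -0.0904  0.1804] a 89.7 tilt [ 0.0006 -0.0004] F [-1.5  0.1 -3.3] w 0.67 gf 20.0 q6 -0.25
[ 0.062 -0.03   2.836] spin -0.3
```

View pics/s1.png

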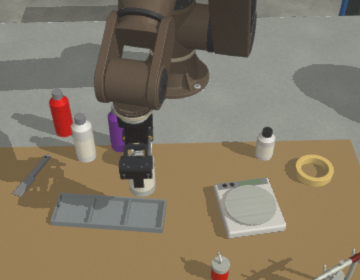

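The tin hangs upright in the gripper above the tray's near-scale bay at (140,180). Now lowering.

Emit:
move_arm(commands=[-1,0.06,-0.03,0.8,0,-1,0.06,-0.03,1.6,0,-1,0.06,-0.03,2.2,0,-1,0.06,-0.03,2.5,0,-1,0.06,-0.03,2.65,0,-1,0.06,-0.03,2.75,0,-1,0.06,-0.03,2.8,0,-1,0.06,-0.03,2.83,0,-1,0.06,-0.03,2.85,0,-1,0.06,-0.03,2.85,0])

```text
t: 4.78
tool_pos: [0.6128, -0.0858, 0.0676]
ee_rot: [0.708, 0.706, 0.0, 0.001]
wrist_force: [-0.8, 0.3, -1.7]
grip_width: 0.674
gripper_force: 20.0
```

```bash
python3 g.py .614 -.088 .066 90
```

```text
t 4.78 tcp [ 0.6128 -0.0858  0.0676] a 89.8 tilt [ 0.0011 -0.0004] F [-0.8  0.3 -1.7] w 0.674 gf 20.0 q6 -0.24
[-0.054  0.029  0.039] spin -0.2
```

Emit:
move_arm(commands=[-1,0,0,0.02,0,-1,0,0,0.03,0,1,0,0,0.03,0,1,0,0,0.03,0,1,0,0,0.03,0,1,0,0,0.03,0,1,0,0,-0.5,0,1,0,0,-1.3,0,1,0,0,-2.3,0,1,0,0,-3.3,0,1,0,0,-3.3,0,1,0,0,-3.3,0])

```text
t: 5.78
tool_pos: [0.6132, -0.0859, 0.2011]
ee_rot: [0.708, 0.706, 0.001, 0.002]
wrist_force: [-0.4, 0.6, -1.1]
grip_width: 0.998
gripper_force: 0.0
```

```bash
python3 g.py .3925 .2537 .2 90 .3925 .2537 .056 90
```

```text
t 5.78 tcp [ 0.6132 -0.0859  0.2011] a 89.8 tilt [ 0.0044 -0.0012] F [-0.4  0.6 -1.1] w 0.998 gf 0.0 q6 -0.24
[ 8.471e+00 -5.546e+00 -7.000e-03] spin -0.2
[ 8.475 -5.562  3.593] spin -0.2
```

Emit:
move_arm(commands=[1,8.47,-5.55,0,0,1,8.47,-5.55,0,0,1,8.47,-5.55,0,0,1,8.47,-5.55,0,0,1,8.47,-5.55,0,0,1,8.47,-5.55,0,0,1,8.47,-5.55,0,0,1,8.47,-5.55,0,0,1,8.47,-5.55,0,0,1,8.47,-5.55,0,0,1,8.47,-5.55,0,0,1,8.47,-5.55,0,0])

```text
t: 6.78
tool_pos: [0.3904, 0.2546, 0.1977]
ee_rot: [0.707, 0.707, -0.001, -0.0]
wrist_force: [0.2, -0.5, -0.4]
grip_width: 0.999
gripper_force: 0.0
```

Emit:
move_arm(commands=[1,0,0,0,0,1,0,0,0,0,1,0,0,0,0])

```text
t: 7.03
tool_pos: [0.3922, 0.2529, 0.1984]
ee_rot: [0.709, 0.705, -0.0, -0.0]
wrist_force: [0.5, 0.1, 0.0]
grip_width: 0.998
gripper_force: 0.0
```

```bash
python3 g.py .3925 .2537 .2 90 .3925 .2537 .056 90
```

```text
t 7.03 tcp [0.3922 0.2529 0.1984] a 89.7 tilt [-0.0005 -0.0004] F [0.5 0.1 0. ] w 0.998 gf 0.0 q6 0.44
[ 0.02   0.006 -0.04 ] spin -0.3
[0.021 0.008 3.56 ] spin -0.3
```

Emit:
move_arm(commands=[1,0.02,0,0.9,0,1,0.02,0,1.8,0,1,0.02,0,2.7,0,1,0.02,0,3.3,0,1,0.02,0,3.56,0,1,0.02,0,3.56,0,-1,0.02,0,3.56,0,-1,0.02,0,3.56,0,-1,0.02,0,3.56,0,-1,0.02,0,3.56,0,-1,0.02,0,3.56,0,-1,0.02,0,3.56,0], grip_force=15)

```text
t: 8.03
tool_pos: [0.3919, 0.2547, 0.0569]
ee_rot: [0.708, 0.706, 0.0, 0.0]
wrist_force: [-0.1, -0.1, 0.5]
grip_width: 0.638
gripper_force: 0.0
```

Emit:
move_arm(commands=[-1,0,0,0,0,-1,0,0,0,0,-1,0,0,0,0,-1,0,0,0,0])

```text
t: 8.37
tool_pos: [0.3917, 0.2546, 0.0566]
ee_rot: [0.708, 0.706, 0.0, 0.0]
wrist_force: [-0.6, -0.1, 5.9]
grip_width: 0.527
gripper_force: 15.0
```

```bash
python3 g.py .603 -.1778 .2 90 .603 -.1778 .061 90
```

```text
t 8.37 tcp [0.3917 0.2546 0.0566] a 89.8 tilt [0.0002 0.    ] F [-0.6 -0.1  5.9] w 0.527 gf 15.0 q6 0.44
[-10.794   5.318  -3.585] spin -0.2
[-10.794   5.317  -0.11 ] spin -0.2
```

Emit:
move_arm(commands=[-1,0,0,-0.5,0,-1,0,0,-1.2,0,-1,0,0,-2.1,0,-1,0,0,-3,0,-1,-0.7,0.35,-3.6,0,-1,-1.5,0.75,-3.6,0,-1,-2.3,1.15,-3.6,0,-1,-3.1,1.55,-3.6,0,-1,-3.9,1.95,-3.6,0,-1,-4.7,2.35,-3.6,0,-1,-5.5,2.75,-3.6,0,-1,-6.3,3.15,-3.6,0])

```text
t: 9.37
tool_pos: [0.5172, 0.0004, 0.2002]
ee_rot: [0.708, 0.706, -0.0, -0.0]
wrist_force: [0.5, 0.2, -0.8]
grip_width: 0.52
gripper_force: 15.0
```

Emit:
move_arm(commands=[-1,-0.8,0.4,0,0,-1,-1.6,0.8,0,0,-1,-2.4,1.2,0,0,-1,-3.2,1.6,0,0,-1,-4,2,0,0,-1,-4.5,2.17,0,0,-1,-4.5,2.17,0,0,-1,-4.5,2.17,0,0,-1,-4.5,2.17,0,0])

```text
t: 10.12
tool_pos: [0.6025, -0.1774, 0.1999]
ee_rot: [0.708, 0.706, -0.0, -0.001]
wrist_force: [-0.0, -0.0, -1.4]
grip_width: 0.517
gripper_force: 15.0
```

```bash
python3 g.py .603 -.1778 .2 90 .603 -.1778 .061 90
```

```text
t 10.12 tcp [ 0.6025 -0.1774  0.1999] a 89.8 tilt [-0.0012  0.0006] F [-0.  -0.  -1.4] w 0.517 gf 15.0 q6 -0.39
[-0.009  0.012 -0.001] spin -0.2
[-0.011  0.016  3.474] spin -0.2
```

Emit:
move_arm(commands=[-1,0,0,0.8,0,-1,0,0,1.6,0,-1,0,0,2.4,0,-1,0,0,3,0,-1,0,0,3.3,0,-1,0,0,3.4,0,-1,0,0,3.43,0,-1,0,0,3.46,0,-1,0,0,3.48,0,-1,0,0,3.48,0,-1,0,0,3.48,0])

```text
t: 11.03
tool_pos: [0.6034, -0.1782, 0.0622]
ee_rot: [0.708, 0.706, 0.0, 0.001]
wrist_force: [0.8, -0.1, -1.7]
grip_width: 0.521
gripper_force: 15.0
```

```bash
python3 g.py .603 -.1778 .0605 90
```

```text
t 11.03 tcp [ 0.6034 -0.1782  0.0622] a 89.8 tilt [ 0.0014 -0.0007] F [ 0.8 -0.1 -1.7] w 0.521 gf 15.0 q6 -0.39
[ 0.011 -0.01   0.043] spin -0.2
```

Emit:
move_arm(commands=[-1,0,0,0.02,0,-1,0,0,0.04,0,1,0,0,0.04,0,1,0,0,0.04,0,1,0,0,0.04,0,1,0,0,0.04,0,1,0,0,-0.5,0,1,0,0,-1.4,0,1,0,0,-2.3,0,1,0,0,-3.2,0,1,0,0,-4,0,1,0,0,-4,0])

```text
t: 12.03
tool_pos: [0.6049, -0.1788, 0.2278]
ee_rot: [0.708, 0.706, 0.002, 0.004]
wrist_force: [0.3, -0.4, 1.0]
grip_width: 0.998
gripper_force: 0.0
```

```bash
python3 g.py .3815 -.258 .22 90 .3815 -.258 .106 90
```

```text
t 12.03 tcp [ 0.6049 -0.1788  0.2278] a 89.8 tilt [ 0.0089 -0.0037] F [ 0.3 -0.4  1. ] w 0.998 gf 0.0 q6 -0.39
[-1.997 -5.58   0.154] spin -0.2
[-1.987 -5.605  3.004] spin -0.2
```

Emit:
move_arm(commands=[1,-2,-5.58,0,0,1,-2,-5.58,0,0,1,-2,-5.58,0,0,1,-2,-5.58,0,0,1,-2,-5.58,0,0,1,-2,-5.58,0,0,1,-2,-5.58,0,0,1,-2,-5.58,0,0,1,-2,-5.58,0,0,1,-2,-5.58,0,0])

```text
t: 12.87
tool_pos: [0.3805, -0.2572, 0.2211]
ee_rot: [0.708, 0.706, 0.0, 0.0]
wrist_force: [-0.6, 0.7, 0.4]
grip_width: 1.0
gripper_force: 0.0
```

```bash
python3 g.py .3815 -.258 .22 90 .3815 -.258 .106 90
```

```text
t 12.87 tcp [ 0.3805 -0.2572  0.2211] a 89.9 tilt [ 0.0002 -0.0001] F [-0.6  0.7  0.4] w 1.0 gf 0.0 q6 -0.74
[-0.02   0.025  0.027] spin -0.1
[-0.019  0.025  2.877] spin -0.1
```

Emit:
move_arm(commands=[1,0,0.02,0.8,0,1,0,0.02,1.6,0,1,0,0.02,2.4,0,1,0,0.02,2.87,0,1,0,0.02,2.87,0,1,0,0.02,2.87,0,-1,0,0.02,2.87,0,-1,0,0.02,2.87,0,-1,0,0.02,2.87,0,-1,0,0.02,2.87,0,-1,0,0.02,2.87,0,-1,0,0.02,2.87,0], grip_force=20)

```text
t: 13.87
tool_pos: [0.3805, -0.2575, 0.1068]
ee_rot: [0.708, 0.706, 0.0, 0.0]
wrist_force: [0.4, 0.1, 0.0]
grip_width: 0.637
gripper_force: 0.0
```

Emit:
move_arm(commands=[-1,0,0,0,0,-1,0,0,0,0,-1,0,0,0,0])

```text
t: 14.12
tool_pos: [0.3804, -0.2575, 0.1067]
ee_rot: [0.708, 0.706, -0.0, 0.0]
wrist_force: [-1.0, 0.5, 6.5]
grip_width: 0.587
gripper_force: 20.0
```

```bash
python3 g.py .592 -.2711 .25 90 .592 -.2711 .11 90
```

```text
t 14.12 tcp [ 0.3804 -0.2575  0.1067] a 89.8 tilt [ 0.0002 -0.0004] F [-1.   0.5  6.5] w 0.587 gf 20.0 q6 -0.74
[-0.324  5.291 -3.582] spin -0.2
[-0.323  5.29  -0.082] spin -0.2
```

Emit:
move_arm(commands=[-1,0,0,-0.4,0,-1,0,0,-1,0,-1,0,0,-1.6,0,-1,-0.05,0.7,-2,0,-1,-0.1,1.5,-2,0,-1,-0.15,2.3,-2,0,-1,-0.2,3.1,-2,0,-1,-0.25,3.9,-2,0,-1,-0.3,4.7,-2,0,-1,-0.33,5.29,-2,0,-1,-0.33,5.29,-2,0,-1,-0.33,5.29,-2,0])

```text
t: 15.12
tool_pos: [0.5922, -0.2708, 0.1852]
ee_rot: [0.708, 0.706, -0.0, -0.001]
wrist_force: [-0.7, -0.8, -2.8]
grip_width: 0.587
gripper_force: 20.0
```

Emit:
move_arm(commands=[-1,0,0,0,0,-1,0,0,0,0])

```text
t: 15.28
tool_pos: [0.591, -0.2712, 0.1863]
ee_rot: [0.708, 0.706, -0.0, -0.0]
wrist_force: [-0.6, -0.4, -2.5]
grip_width: 0.584
gripper_force: 20.0
```

```bash
python3 g.py .592 -.2711 .111 90
```

```text
t 15.28 tcp [ 0.591  -0.2712  0.1863] a 89.8 tilt [-0.0008  0.0004] F [-0.6 -0.4 -2.5] w 0.584 gf 20.0 q6 -0.53
[0.003 0.027 1.883] spin -0.2
```

Emit:
move_arm(commands=[-1,0,0.02,0.7,0,-1,0,0.02,1.3,0,-1,0,0.02,1.65,0,-1,0,0.02,1.78,0,-1,0,0.02,1.84,0,-1,0,0.02,1.87,0,-1,0,0.02,1.89,0,-1,0,0.02,1.89,0,-1,0,0.02,1.89,0])

```text
t: 16.03
tool_pos: [0.593, -0.2714, 0.1117]
ee_rot: [0.708, 0.706, 0.0, 0.001]
wrist_force: [-0.1, -0.7, -1.8]
grip_width: 0.587
gripper_force: 20.0
```

```bash
python3 g.py .592 -.2711 .1107 90
```

```text
t 16.03 tcp [ 0.593  -0.2714  0.1117] a 89.8 tilt [ 0.0011 -0.0007] F [-0.1 -0.7 -1.8] w 0.587 gf 20.0 q6 -0.53
[ 0.008 -0.025  0.026] spin -0.2
```

Emit:
move_arm(commands=[-1,0,0,0.02,0,-1,0,0,0.03,0,1,0,0,0.03,0,1,0,0,0.03,0,1,0,0,0.03,0,1,0,0,0.03,0,1,0,0,-0.5,0,1,0,0,-1.4,0,1,0,0,-2.3,0,1,0,0,-3.2,0,1,0,0,-3.2,0,1,0,0,-3.2,0])

```text
t: 17.03
tool_pos: [0.5932, -0.2715, 0.2409]
ee_rot: [0.708, 0.706, 0.0, 0.002]
wrist_force: [-0.7, -0.1, -1.3]
grip_width: 0.997
gripper_force: 0.0
```

```bash
python3 g.py .447 -.3985 .15 -23.7
python3 - <<'E'
from bench import r;import cv2
cv2.imwrite("pics/s2.png",r.grab_frame("scene")["img"][...,::-1])
E
```

```text
t 17.03 tcp [ 0.5932 -0.2715  0.2409] a 89.8 tilt [ 0.0035 -0.0021] F [-0.7 -0.1 -1.3] w 0.997 gf 0.0 q6 -0.53
[-3.182 -3.654  2.267] spin 113.5
```

View pics/s2.png

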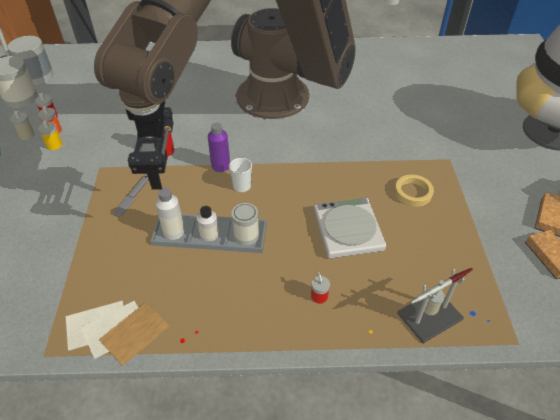

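All three containers stand in their bays: thinner (170,215), hardener (208,225) and tin (246,225). Next is the paddle.

Emit:
move_arm(commands=[1,-3.18,-3.65,0,80,1,-3.18,-3.65,0,80,1,-3.18,-3.65,0,80,1,-3.18,-3.65,0,80,1,-3.18,-3.65,0,80,1,-3.18,-3.65,0,80,1,-3.18,-3.65,0,80,1,-3.18,-3.65,0,80,1,-3.18,-3.65,0,80,1,-3.18,-3.65,0,80,1,-3.18,-3.65,0,80,1,-3.18,-3.65,0,80])

```text
t: 18.08
tool_pos: [0.446, -0.3976, 0.2371]
ee_rot: [0.997, 0.083, -0.001, -0.001]
wrist_force: [-0.8, 0.7, -0.3]
grip_width: 0.998
gripper_force: 0.0
```

Emit:
move_arm(commands=[0,0,0,0,33.5,0,0,0,0,33.5,0,0,0,0,33.5,0,0,0,0,33.5,0,0,0,0,33.5,0,0,0,0,33.5,0,0,0,0,33.5])

```text
t: 18.67
tool_pos: [0.4462, -0.3978, 0.2379]
ee_rot: [0.979, -0.203, -0.001, -0.0]
wrist_force: [-0.5, 0.3, -0.2]
grip_width: 0.566
gripper_force: 0.0
```

```bash
python3 g.py .447 -.3985 .15 -23.7
python3 - <<'E'
from bench import r;from h import *
o=r.observe();f=r.grab_frame("wrist");T=np.eye(4);T[:3,:3]=R.from_quat(o["ee_rot"]).as_matrix();T[:3,3]=o["tool_pos"];T=T@f["hand_eye"]
W=cloud(f,T);hsv=cv2.cvtColor(f["img"],cv2.COLOR_RGB2HSV)
X,Y,Z=W[...,0],W[...,1],W[...,2]
m=(X>.36)&(X<.57)&(Y<-.32)&(Y>-.47)&(Z<.03)&(Z>-.01)&(hsv[...,1]<60)
n,l,s,_=cv2.connectedComponentsWithStats(m.astype(np.uint8))
for k in range(1,n):
    if s[k,4]>300:print(s[k,4],cv2.minAreaRect(W[l==k][:,:2].astype(np.float32)),np.nanmedian(Z[l==k]))
    if s[k,4]>300:
        h=(l==k)&(Z>.0085);print("handle",h.sum(),cv2.minAreaRect(W[h][:,:2].astype(np.float32)))
d=f["img"].copy();d[m]=(255,0,0);cv2.imwrite("pics/w1.png",np.hstack([d[...,::-1]]))
E
```

```text
t 18.67 tcp [ 0.4462 -0.3978  0.2379] a -23.4 tilt [-0.001   0.0011] F [-0.5  0.3 -0.2] w 0.566 gf 0.0 q6 1.14
[0.029 0.009 2.198] spin 0.3
2018 ((0.45531511306762695, -0.4014422595500946), (0.02586807683110237, 0.1633024513721466), 65.87970733642578) 0.006514859896911224
handle 793 ((0.42449304461479187, -0.38830095529556274), (0.015611382201313972, 0.09140024334192276), 66.22264099121094)
```

View pics/w1.png

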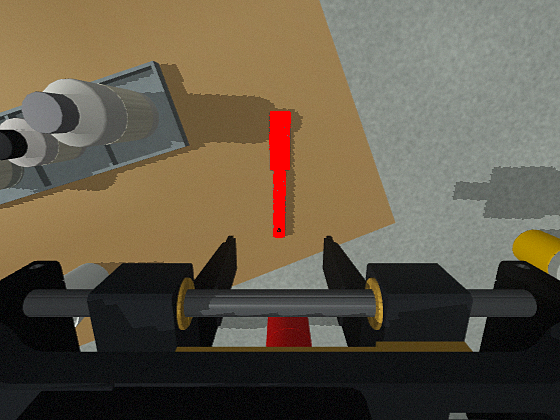

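The wrist view shows the paddle, masked red at (280,175), handle toward the gripper and correctly aligned. Descending so the fingertips stop about 3 mm above the bench.

```bash
python3 g.py .4483 -.3988 .028 -23.9
```

```text
t 18.72 tcp [ 0.4462 -0.3978  0.2381] a -23.4 tilt [-0.0008  0.0008] F [-0.4 -0.1  0.1] w 0.533 gf 0.0 q6 1.14
[6.300e-02 3.000e-03 5.253e+00] spin 0.5
```

Emit:
move_arm(commands=[0,0.06,0,0.9,0.5,0,0.06,0,1.8,0.5,0,0.06,0,2.7,0.5,0,0.06,0,3.6,0.5,0,0.06,0,4.4,0.5,0,0.06,0,4.9,0.5,0,0.06,0,5.1,0.5,0,0.06,0,5.2,0.5,0,0.06,0,5.23,0.5,0,0.06,0,5.23,0.5,0,0.06,0,5.23,0.5])

```text
t: 19.63
tool_pos: [0.449, -0.3994, 0.031]
ee_rot: [0.978, -0.209, 0.001, 0.001]
wrist_force: [0.2, -0.3, -0.1]
grip_width: 0.496
gripper_force: 0.0
```

```bash
python3 g.py .4483 -.3988 .028 -23.9
```

```text
t 19.63 tcp [ 0.449  -0.3994  0.031 ] a -24.1 tilt [ 0.0015 -0.0017] F [ 0.2 -0.3 -0.1] w 0.496 gf 0.0 q6 1.16
[-0.023 -0.007  0.075] spin -0.2
```

Emit:
move_arm(commands=[0,0,0,0.07,0,0,0,0,0.07,0,-1,0,0,0.07,0,-1,0,0,0.07,0,-1,0,0,0.07,0,-1,0,0,0.07,0,-1,0,0,0.07,0,-1,0,0,0.07,0,-1,0,0,0.07,0,-1,0,0,0.07,0,-1,0,0,0.07,0], grip_force=20)

```text
t: 20.55
tool_pos: [0.4486, -0.399, 0.0268]
ee_rot: [0.978, -0.21, 0.0, 0.0]
wrist_force: [0.2, -0.2, -0.3]
grip_width: 0.167
gripper_force: 20.0
```

```bash
python3 g.py .4483 -.3988 .22 -23.9 .5742 .3007 .26 8.5
```

```text
t 20.55 tcp [ 0.4486 -0.399   0.0268] a -24.2 tilt [ 0.     -0.0001] F [ 0.2 -0.2 -0.3] w 0.167 gf 20.0 q6 1.16
[-7.000e-03 -1.000e-03 -4.829e+00] spin -0.3
[ -4.301 -17.243  -5.83 ] spin -32.7
```

Emit:
move_arm(commands=[-1,0,0,-0.4,0,-1,0,0,-1,0,-1,0,0,-1.8,0,-1,0,0,-2.7,0,-1,0,0,-3.6,0,-1,0,0,-4.5,0,-1,0,0,-5.3,0,-1,0,0,-5.8,0,-1,-0.2,-0.8,-5.8,-3,-1,-0.4,-1.6,-5.8,-6,-1,-0.6,-2.4,-5.8,-9,-1,-0.8,-3.2,-5.8,-12])

```text
t: 21.55
tool_pos: [0.4716, -0.2677, 0.2589]
ee_rot: [0.994, -0.105, 0.0, 0.0]
wrist_force: [0.3, -0.1, -1.4]
grip_width: 0.164
gripper_force: 20.0
```

```bash
python3 g.py .5742 .3007 .26 8.5
```

```text
t 21.55 tcp [ 0.4716 -0.2677  0.2589] a -12.1 tilt [ 0.0001 -0.0001] F [ 0.3 -0.1 -1.4] w 0.164 gf 20.0 q6 1.14
[ -0.465 -14.433  -0.029] spin -20.6
```

Emit:
move_arm(commands=[-1,-0.03,-0.8,0,-2,-1,-0.06,-1.6,0,-4,-1,-0.09,-2.4,0,-6,-1,-0.12,-3.2,0,-8,-1,-0.15,-4,0,-10,-1,-0.18,-4.8,0,-12,-1,-0.21,-5.6,0,-14,-1,-0.24,-6.4,0,-16,-1,-0.27,-7.2,0,-18,-1,-0.3,-8,0,-20,-1,-0.32,-8.8,0,-20.6,-1,-0.34,-9.6,0,-20.6])

```text
t: 22.55
tool_pos: [0.5394, 0.1108, 0.2588]
ee_rot: [0.997, 0.074, -0.0, 0.0]
wrist_force: [1.1, -0.7, -1.2]
grip_width: 0.166
gripper_force: 20.0
```

```bash
python3 g.py .5742 .3007 .26 8.5
```

```text
t 22.55 tcp [0.5394 0.1108 0.2588] a 8.5 tilt [-0.0001 -0.0002] F [ 1.1 -0.7 -1.2] w 0.166 gf 20.0 q6 1.51
[ 1.558 -4.568 -0.03 ] spin -0.0
```

Emit:
move_arm(commands=[-1,0.3,-0.8,0,0,-1,0.6,-1.6,0,0,-1,0.9,-2.4,0,0,-1,1.2,-3.2,0,0,-1,1.4,-4,0,0,-1,1.56,-4.57,0,0,-1,1.56,-4.57,0,0,-1,1.56,-4.57,0,0,-1,1.56,-4.57,0,0])

```text
t: 23.3
tool_pos: [0.5743, 0.2986, 0.2585]
ee_rot: [0.997, 0.073, -0.0, 0.0]
wrist_force: [0.4, -0.3, -0.1]
grip_width: 0.161
gripper_force: 20.0
```

```bash
python3 g.py .5742 .3007 .0268 8.5
python3 - <<'E'
from bench import r;import cv2
cv2.imwrite("pics/w2.png",r.grab_frame("wrist")["img"][...,::-1])
E
```

```text
t 23.3 tcp [0.5743 0.2986 0.2585] a 8.4 tilt [-0.0006 -0.0006] F [ 0.4 -0.3 -0.1] w 0.161 gf 20.0 q6 1.8
[ 0.008 -0.055  5.793] spin -0.1
```

View pics/w2.png

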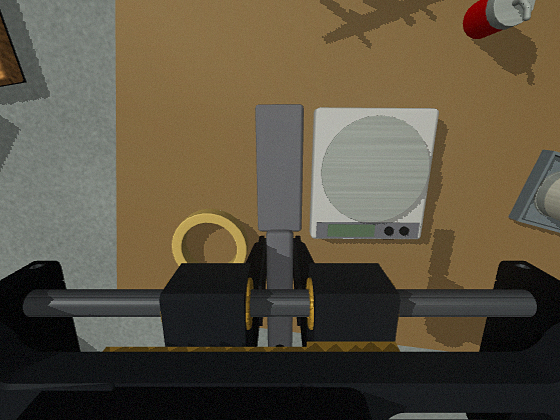

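The paddle is held parallel to the scale (paddle (280,165), scale (375,172), tape (210,245)). Lowering.

Emit:
move_arm(commands=[-1,0,-0.05,0.9,0,-1,0,-0.05,1.8,0,-1,0,-0.05,2.7,0,-1,0,-0.05,3.6,0,-1,0,-0.05,4.5,0,-1,0,-0.05,5.1,0,-1,0,-0.05,5.4,0,-1,0,-0.05,5.6,0,-1,0,-0.05,5.7,0,-1,0,-0.05,5.75,0,-1,0,-0.05,5.75,0,-1,0,-0.05,5.75,0])

```text
t: 24.35
tool_pos: [0.5748, 0.3012, 0.0301]
ee_rot: [0.997, 0.073, 0.001, -0.0]
wrist_force: [-0.9, 1.2, -0.1]
grip_width: 0.169
gripper_force: 20.0
```

```bash
python3 g.py .5742 .3007 .0268 8.5
```

```text
t 24.35 tcp [0.5748 0.3012 0.0301] a 8.4 tilt [0.0018 0.0006] F [-0.9  1.2 -0.1] w 0.169 gf 20.0 q6 1.81
[-0.018  0.011  0.082] spin -0.1
```

Emit:
move_arm(commands=[-1,0,0,0.04,0,-1,0,0,0.07,0,-1,0,0,0.07,0,-0.35,0,0,0.07,0,-0.35,0,0,0.07,0,-0.35,0,0,0.07,0,-0.35,0,0,-0.6,0,-0.35,0,0,-1.5,0,-0.35,0,0,-2.5,0,-0.35,0,0,-3.5,0,-0.35,0,0,-4.4,0,-0.35,0,0,-4.4,0])

```text
t: 25.35
tool_pos: [0.5763, 0.302, 0.2123]
ee_rot: [0.997, 0.073, 0.005, -0.002]
wrist_force: [0.1, 0.6, 0.9]
grip_width: 0.323
gripper_force: 0.0
```

```bash
python3 g.py .4265 -.0967 .21 8.5
```

```text
t 25.35 tcp [0.5763 0.302  0.2123] a 8.4 tilt [0.0101 0.0039] F [0.1 0.6 0.9] w 0.323 gf 0.0 q6 1.81
[-5.165  9.312 -0.018] spin -0.1
```

Emit:
move_arm(commands=[1,-5.16,9.31,0,8,1,-5.16,9.31,0,8,1,-5.16,9.31,0,8,1,-5.16,9.31,0,8,1,-5.16,9.31,0,8,1,-5.16,9.31,0,8,1,-5.16,9.31,0,8,1,-5.16,9.31,0,8,1,-5.16,9.31,0,8,1,-5.16,9.31,0,8,1,-5.16,9.31,0,8,1,-5.16,9.31,0,8])

```text
t: 26.35
tool_pos: [0.4238, -0.0996, 0.2048]
ee_rot: [1.0, 0.002, 0.0, 0.0]
wrist_force: [0.1, 1.1, 0.2]
grip_width: 0.996
gripper_force: 0.0
```

Emit:
move_arm(commands=[1,0,0,0,0,1,0,0,0,0,1,0,0,0,0])

```text
t: 26.6
tool_pos: [0.425, -0.0964, 0.2047]
ee_rot: [1.0, 0.004, -0.0, -0.0]
wrist_force: [0.7, -0.6, -0.3]
grip_width: 1.003
gripper_force: 0.0
```

```bash
python3 g.py .4265 -.0967 .21 0 .4265 -.0967 .061 0
python3 - <<'E'
from bench import r;from h import *
o=r.observe();f=r.grab_frame("scene");W=cloud(f)
m=(abs(W[...,0]-.4265)<.06)&(abs(W[...,1]+.097)<.06)&(abs(W[...,2]-.08)<.007)
print("cup",m.sum(),cv2.minEnclosingCircle(W[m][:,:2].astype(np.float32)) if m.sum() else 0)
hsv=cv2.cvtColor(f["img"],cv2.COLOR_RGB2HSV)
m=(hsv[...,0]>120)&(hsv[...,0]<160)&(hsv[...,1]>90)&(W[...,2]>.05)&(W[...,2]<.11)&(abs(W[...,1]+.17)<.08)
print("purple",m.sum(),W[m].min(0),W[m].max(0))
E
```

```text
t 26.6 tcp [ 0.425  -0.0964  0.2047] a 0.5 tilt [-0.  0.] F [ 0.7 -0.6 -0.3] w 1.003 gf 0.0 q6 1.19
[ 0.038  0.008 -0.132] spin 0.5
[0.038 0.008 3.593] spin 0.5
cup 117 ((0.4104354977607727, -0.11600085347890854), 0.05755763500928879)
purple 298 [ 0.34463932 -0.18555764  0.05015023] [ 0.37430612 -0.13305506  0.10971434]
```

Emit:
move_arm(commands=[1,0.04,0,0,-7,1,0.04,0,0,-14,1,0.04,0,0,-20,1,0.04,0,0.8,-20,1,0.04,0,1.6,-20,1,0.04,0,2.4,-20,1,0.04,0,3.1,-20,1,0.04,0,3.45,-20,1,0.04,0,3.58,-20,1,0.04,0,3.58,-20,1,0.04,0,3.58,-20], grip_force=6)

```text
t: 27.57
tool_pos: [0.4266, -0.0971, 0.062]
ee_rot: [0.984, 0.178, 0.0, 0.0]
wrist_force: [-1.1, -0.6, 0.1]
grip_width: 1.0
gripper_force: 0.0
```

```bash
python3 g.py .4265 -.0967 .061 20;  python3 - <<'E'
from bench import r;import cv2
cv2.imwrite("pics/s3.png",cv2.resize(r.grab_frame("scene")["img"][60:270,120:400,::-1],None,fx=2,fy=2))
E
```

```text
t 27.57 tcp [ 0.4266 -0.0971  0.062 ] a 20.5 tilt [ 0.0003 -0.0002] F [-1.1 -0.6  0.1] w 1.0 gf 0.0 q6 0.84
[ 0.002 -0.011  0.026] spin 0.5
```

View pics/s3.png

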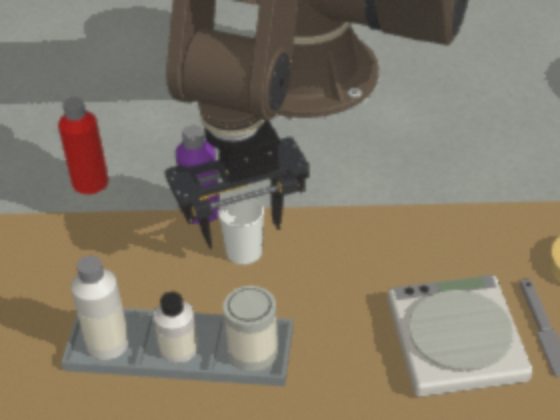

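The fingers straddle the cup at (240,230), clear of the purple bottle; the paddle lies beside the scale. Closing gently.

Emit:
move_arm(commands=[-1,0,0,0,0,-1,0,0,0,0,-1,0,0,0,0,-1,0,0,0,0,-1,0,0,0,0,-1,0,0,0,0,-1,0,0,0,0,-1,0,0,0,0,-1,0,0,0,0,-1,0,0,0,0], grip_force=6)

```text
t: 28.45
tool_pos: [0.4262, -0.0975, 0.0617]
ee_rot: [0.984, 0.177, 0.0, 0.0]
wrist_force: [-0.4, 0.3, 3.2]
grip_width: 0.651
gripper_force: 6.0
```

```bash
python3 g.py .6117 .185 .2 20 .6117 .185 .103 20
```

```text
t 28.45 tcp [ 0.4262 -0.0975  0.0617] a 20.4 tilt [ 0.0001 -0.0001] F [-0.4  0.3  3.2] w 0.651 gf 6.0 q6 0.84
[ 6.81  -5.001 -3.458] spin 0.4
[ 6.81  -5.002 -1.033] spin 0.4
```

Emit:
move_arm(commands=[-1,0,0,-0.4,0,-1,0,0,-1,0,-1,0,0,-1.8,0,-1,0,0,-2.6,0,-1,0,0,-3.2,0,-1,0.3,-0.22,-3.45,0,-1,0.9,-0.66,-3.45,0,-1,1.5,-1.1,-3.45,0,-1,2.1,-1.54,-3.45,0,-1,2.7,-1.98,-3.45,0,-1,3.3,-2.42,-3.45,0,-1,3.9,-2.86,-3.45,0])

```text
t: 29.45
tool_pos: [0.533, 0.0655, 0.1994]
ee_rot: [0.984, 0.177, -0.0, 0.0]
wrist_force: [1.1, 0.3, 0.2]
grip_width: 0.657
gripper_force: 6.0
```

Emit:
move_arm(commands=[-1,0.6,-0.44,0,0,-1,1.2,-0.88,0,0,-1,1.8,-1.32,0,0,-1,2.4,-1.76,0,0,-1,2.8,-2.1,0,0,-1,2.91,-2.14,0,0,-1,2.91,-2.14,0,0,-1,2.91,-2.14,0,0,-1,2.91,-2.14,0,0])

```text
t: 30.2
tool_pos: [0.6112, 0.1839, 0.1995]
ee_rot: [0.984, 0.177, -0.0, 0.0]
wrist_force: [-0.6, -0.9, -1.3]
grip_width: 0.655
gripper_force: 6.0
```

```bash
python3 g.py .6117 .185 .2 20 .6117 .185 .1025 20;python3 - <<'E'
from bench import r;from h import *
f=r.grab_frame("scene");W=cloud(f)
m=(abs(W[...,0]-.6117)<.06)&(abs(W[...,1]-.185)<.06)&(W[...,2]>.14)&(W[...,2]<.17)
print(m.sum(),np.nanmin(W[m],0),np.nanmax(W[m],0))
cv2.imwrite("pics/s4.png",cv2.resize(f["img"][100:300,250:450,::-1],None,fx=2,fy=2))
E
```

```text
t 30.2 tcp [0.6112 0.1839 0.1995] a 20.4 tilt [-0.0007 -0.0004] F [-0.6 -0.9 -1.3] w 0.655 gf 6.0 q6 1.4
[ 0.021 -0.021 -0.013] spin 0.4
[ 0.023 -0.021  2.425] spin 0.4
181 [0.58012599 0.15806105 0.14016941] [0.64054487 0.20916416 0.16998164]
```

View pics/s4.png

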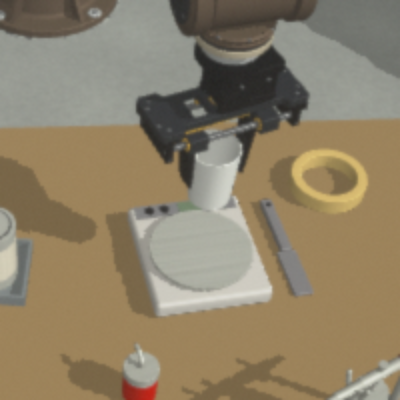

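The cup is held upright over the pan (cup (213,170), pan (200,245)). Lowering gently.

Emit:
move_arm(commands=[-1,0.02,-0.02,0.7,0,-1,0.02,-0.02,1.4,0,-1,0.02,-0.02,1.9,0,-1,0.02,-0.02,2.2,0,-1,0.02,-0.02,2.32,0,-1,0.02,-0.02,2.37,0,-1,0.02,-0.02,2.4,0,-1,0.02,-0.02,2.42,0,-1,0.02,-0.02,2.42,0,-1,0.02,-0.02,2.42,0])

```text
t: 31.08
tool_pos: [0.6124, 0.186, 0.1036]
ee_rot: [0.984, 0.177, 0.001, 0.0]
wrist_force: [-0.3, -0.1, 0.1]
grip_width: 0.654
gripper_force: 6.0
```

```bash
python3 g.py .6117 .185 .1017 20
```

```text
t 31.08 tcp [0.6124 0.186  0.1036] a 20.4 tilt [0.0012 0.0001] F [-0.3 -0.1  0.1] w 0.654 gf 6.0 q6 1.41
[-0.026  0.018  0.048] spin 0.4
```

Emit:
move_arm(commands=[-1,0,0,0.02,0,-1,0,0,0.04,0,-1,0,0,0.04,0,0.7,0,0,0.04,0,0.7,0,0,0.04,0,0.7,0,0,0.04,0,0.7,0,0,0.04,0,0.7,0,0,-0.4,0,0.7,0,0,-1.2,0,0.7,0,0,-2,0,0.7,0,0,-2.8,0,0.7,0,0,-3.6,0])

```text
t: 32.08
tool_pos: [0.6119, 0.1859, 0.2482]
ee_rot: [0.984, 0.177, -0.0, 0.0]
wrist_force: [-0.9, -0.1, -0.3]
grip_width: 0.851
gripper_force: 0.0
```

Emit:
move_arm(commands=[0.7,-2,2,-0.5,0,0.7,-2,2,-0.5,0,0.7,-4,4,-0.5,0,0.7,-4,4,-0.5,0,0.7,-4,4,-0.5,0,0.7,-4,4,-0.5,0,0.7,-4,4,-0.5,0,0.7,-4,4,-0.5,0,0.7,-4,4,-0.5,0,0.7,-4,4,-0.5,0,0.7,-4,4,-0.5,0,0.7,-4,4,-0.5,0])

```text
t: 33.08
tool_pos: [0.5183, -0.019, 0.2666]
ee_rot: [0.984, 0.178, -0.0, -0.0]
wrist_force: [0.2, -0.0, -0.4]
grip_width: 0.847
gripper_force: 0.0
```

```bash
python3 g.py
python3 - <<'E'
from bench import r;from h import *
f=r.grab_frame("scene");W=cloud(f);X,Y,Z=W[...,0],W[...,1],W[...,2]
cv2.imwrite("pics/s5.png",f["img"][...,::-1])
S=np.array([.6117,.185]);T=np.array([.603,-.1778])
rot=lambda p,c,d:(np.array(p)-c)@np.array([[np.cos(np.radians(d)),-np.sin(np.radians(d))],[np.sin(np.radians(d)),np.cos(np.radians(d))]])
for n,c,h,fr,d in(("cup",S,.12,S,8.5),("tin",(.614,-.0845),.096,T,-6.76),("hard",(.603,-.178),.099,T,-6.76),("thin",(.592,-.271),.154,T,-6.76)):
    m=(np.hypot(X-c[0],Y-c[1])<.045)&(abs(Z-h)<.007)
    q,rr=cv2.minEnclosingCircle(W[m][:,:2].astype(np.float32));print(n,np.round(rot(q,fr,d),4),round(rr,4),np.nanmedian(Z[m]))
hsv=cv2.cvtColor(f["img"],cv2.COLOR_RGB2HSV)
L=rot(W[...,:2].reshape(-1,2),S,8.5).reshape(*X.shape,2)
m=(L[...,1]>.085)&(L[...,1]<.16)&(abs(L[...,0])<.14)&(hsv[...,1]<60)&(Z<.03)
n,l,s,_=cv2.connectedComponentsWithStats(m.astype(np.uint8));k=1+s[1:,4].argmax()
print("paddle scale frame",cv2.minAreaRect(L[l==k].astype(np.float32)),Z[l==k].max())
E
```

```text
t 33.08 tcp [ 0.5183 -0.019   0.2666] a 20.5 tilt [-0.0003 -0.    ] F [ 0.2 -0.  -0.4] w 0.847 gf 0.0 q6 1.05
cup [0.0012 0.0012] 0.033 0.11742298137252566
tin [-0.0014  0.0971] 0.0351 0.09616644454992179
hard [ 0.0017 -0.    ] 0.0144 0.09834442864567605
thin [ 0.0018 -0.0939] 0.0165 0.1531022450821543
paddle scale frame ((0.09675731509923935, 0.12233841419219971), (0.07407546788454056, 0.0858045294880867), 89.96446990966797) -0.737744393313521
```

View pics/s5.png

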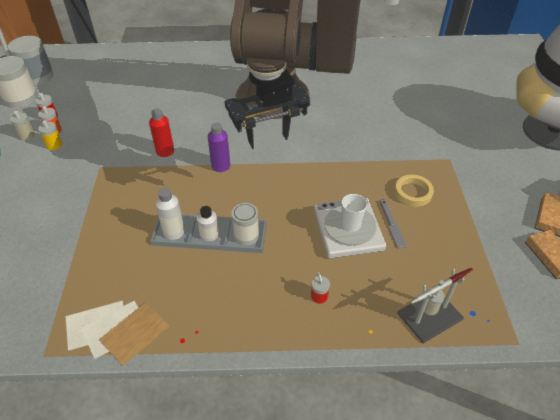

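The cup stands on the pan (353,212), the containers in their bays, and the paddle (393,222) beside the scale; tape and jar look unmoved. The paddle mask caught stray pixels, so I'll recheck it before handing in.

Run:
```python
from bench import r;from h import *
f=r.grab_frame("scene");W=cloud(f);v,u=np.mgrid[:420,:560]
m=(u>378)&(u<412)&(v>196)&(v<252)&(W[...,2]>.0035)&(W[...,2]<.02)&(cv2.cvtColor(f["img"],cv2.COLOR_RGB2HSV)[...,1]<70)
n,l,s,_=cv2.connectedComponentsWithStats(m.astype(np.uint8));k=1+s[1:,4].argmax();p=W[l==k]
c,sz,a=cv2.minAreaRect(p[:,:2].astype(np.float32));t=np.radians(8.5)
d=np.array(c)-[.6117,.185];x,y=d@[np.cos(t),np.sin(t)],d@[-np.sin(t),np.cos(t)]
print(x,y,sz,a,p[:,2].max(),np.median(p[:,2]))
ok=.084<y<.16 and -.08<x<.06 and p[:,2].max()<.018
if ok: print(r.sign_off())
```

```text
-0.011657378135986543 0.11933353727680594 (0.1612265706062317, 0.027061890810728073) 8.440897941589355 0.01628485741392227 0.007698551083547223
the job is handed in; nothing more can be done
None
```

The job is handed in: the cup measured within 2 mm of the pan's middle, the tin, hardener and thinner within about 3 mm of their bay centres in the right order, and the paddle flat and parallel beside the scale. The tape and jar look unmoved in the last picture. The sign-off gave no verdict.

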